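# Put the webbing winder into the big-disc gear

### The job

Put the webbing winder into the gear marked by the big disc: pull the selector knob up out of its neutral gate, turn it to the big disc and let it drop fully home in that gear's notch, then let go. Feel for the notch gently, never forcing the knob round or down against its stop, and leave the other things on the bench where they are.

Things in the scene. Friction and masses are not known exactly. Their poses are not given: they have to be found in the camera images.
- winder: Bench webbing winder, fixed: grey gearbox 150 x 140 mm, top 100 mm above the bench, on a dark foot plate; a motor (72 mm dia.) sticks out 110 mm behind it (+x), a webbing spool (100 mm dia., its top 112 mm above the bench) out to 143 mm on its +y side. Origin: underside, straight below the knob's axis; z up; -x points from the knob to the neutral mark (a short steel bar on the gearbox top).
- knob_axis (a point): Point on the knob's vertical axis at the level of the gearbox top. The selector knob stands here: a round black skirt 68 mm dia., with a straight upright bar grip on it, 52 mm long, 14 mm thick and 36 mm tall, flat-sided, centred on the axis and lying along the line axis-pointer. With the knob down the skirt's top is 19 mm and the bar's top 55 mm above this point.
- pointer (a point): Top of the nose that sticks out of the knob's skirt, 42 mm from the axis; it tells where the knob is turned to. At the start it lies within about 6 degrees of the neutral mark, in a wide neutral gate.
- bar_top (a point): Middle of the top of the knob's bar grip, on the axis, 55 mm above the gearbox top with the knob down; rises with the knob.
- big_disc: Mark of the wanted gear: raised steel disc 20 mm dia., 4 mm high, on the gearbox top, 56 mm from the knob's axis and 60 degrees round from the neutral mark, on one side or the other. Origin: centre of its underside. The disc shows its gear's notch only roughly: the notch (about 3 degrees of play either way) lies 4 to 12 degrees off the disc's direction seen from the axis, to one side or the other, and must be found by feel.
- small_disc: Mark of the other gear: the same kind of disc but 9 mm dia., 60 degrees round on the other side.
- selector_lift (a joint): How far the knob is pulled up, m: 0 fully down (in the neutral gate or in a notch), at most 0.018. A spring and the knob's weight pull it down with about 7.5 N at 0 and 10 N at 0.012, and it is damped (30 N per m/s). The key under the skirt is clear of the ring's top above 0.008; a knob let down between notches rests on the ring at 0.007 to 0.008. The knob turns up to 80 degrees either side of the neutral mark.
- key: Steel key 7 mm wide fixed under the knob's skirt below the pointer; it sits in the gate or notch of a hidden steel ring and must not be forced against it (over 35 N harms it). Origin: on the knob's axis, at gearbox top level with the knob down; rises with it.
- thread_cone: Loose blue cone of thread, 60 mm dia., 95 mm high, near the winder's front left. Origin: underside.
- tack_tin: Loose low metal tin, 56 mm dia., 40 mm high, to the right of the winder. Origin: underside.
- spray_can: Loose spray can, 64 mm dia., 190 mm high, on the left. Origin: underside.
- tack_hammer: Loose hammer lying on the right.
- screwdriver: Loose screwdriver lying on the right.
- tape_roll: Loose roll of tape, 100 mm dia., 24 mm high, lying flat on the left.
- wood_offcut: Loose wooden offcut, 160 x 50 x 20 mm, on the left.

How it is judged:
On the way, in this order (a step that is already met when the one before it is completed fails the run):
1. the knob is pulled up clear of its neutral gate (value of joint selector_lift above 0.0075 m), for 0.1 s.
2. the pulled-up knob is turned to point at the big disc (value of joint selector_lift above 0.005 m and horizontal distance between pointer and big_disc below 0.022 m), for 0.1 s.
At the end, for the whole second after the job is handed in: The knob is fully down (within 2 mm) in the notch of the big disc's gear, its pointer within 22 mm of the disc's centre, at rest and released (value of joint selector_lift below 0.002 m and horizontal distance between pointer and big_disc below 0.022 m and linear speed of key below 0.01 m/s); the robot touches nothing.
It fails at once if the key is forced against the ring with more than 35 N (contact force between key and anything else above 35 N).
It fails at once if another thing on the bench is moved by more than 30 mm (distance of any of thread_cone, tack_tin, spray_can, tack_hammer, screwdriver, tape_roll, wood_offcut from where it was at the start of the episode above 0.03 m).
It also fails if it takes over 48 s, if anything falls off the work surface, if the arm or the gripper's body presses on something with over 40 N, if the wrist force passes 120 N, or if a joint passes its speed limit or range.

### The arm

A 7-joint arm with a two-finger parallel gripper is mounted at the origin on the work surface. World frame = base frame: x ahead of the robot, y to its left, z up, the work surface at z = 0. Lengths are in m, angles in rad, forces in N, time in s.
With the tool pointing down it reaches from about 0.425 to 0.875 m from the base axis. Payload 4.7 kg.
Tool frame: the origin (TCP) lies between the finger pads; the fingertips stand 14 mm ahead of it and the grasp point (between the pads) lies 5 mm behind it; z points along the fingers, y is the line along which they close (so a half turn about z gives the same grasp; the last joint's range is limited). The gripper opens to 87 mm and grips with 3 to 60 N. Pads are 19 mm wide; open, the fingers measure 117 mm over their backs; the gripper's body (75 mm by 190 mm) begins 51 mm behind the grasp point.
Start: joints at [-1.171, 0.321, -0.07, 1.45, 0.023, 1.371, -0.057], TCP at [0.245, 0.602, 0.215] pointing down, gripper open.
Joint ranges: [-2.86, 2.86], [-0.3, 2.09], [-1.38, 1.24], [0.06, 2.45], [-1.56, 4.7], [0.09, 2.05], [-2.69, 2.69]. Speed limits (rad/s): [2.57, 2.57, 3.14, 3.14, 3.14, 3.14, 3.14].

### API

Orientations are given as a rotation vector (axis times angle).
In Python, from bench import ctrl gives the robot as it stands.
- The arm moves only by the tool step_arm, never from a script. Its argument "commands" is a list of rows, each an object with "travel": the shift along the tool's x, y, z in m, a list of three; "turn": the turn, a rotation vector about the tool's x, y, z in degrees, a list of three. A call has 1 to 5 rows; each row is the pose to reach, as a shift and turn from the pose commanded when the call began, along the tool's axes at that moment; what a row does not reach only later rows make up. A row lasts 1/10 s, in which the tool goes at most 50 mm and 8.59 degrees, less where a joint would pass 70% of its speed; a pose out of reach is approached as far as the arm can. A call with a gripper value outside its range is refused whole. "gripper" is the opening, from 0 (shut) to 1 (fully open), set as the call begins (left out, the last holds). The fingers move at their own pace and stop on an object; "force" is the grip in N (left out, the last holds). Time passes only in rows, so rows that repeat a pose let the fingers close. It gives the time, the measured TCP pose, the force, the opening and the grip force at its end, in the units of the state.
- ctrl.get_state(): the state, without advancing time (a new reading comes with each control period).
- ctrl.get_image(name): name is "side" or "top" or "wrist"; returns the picture (480x640x3 uint8, red, green, blue); there is no depth.
- ctrl.camera_model(name): a dict with "fx", "fy", "cx", "cy" (pixels), "k1" (the pictures are not rectified: a ray, as slopes to the right and down, at radius r is drawn at 1 + k1 r^2 times it, then the intrinsics apply), "R" (3x3) and "t" (3): a world point X has camera coordinates R X + t; the wrist camera has in their place "T_tool_cam" (4x4, takes a point from camera to tool coordinates, whose origin is the TCP and whose axes are the flange's). Camera axes: x right, y down, z forward; pixel columns grow to the right and rows downward; lengths in m; the calibration is good to about 2 mm. A picture is of the moment at which its call begins: read the wrist's pose just before it. camera_model takes no time and is no camera call.
- ctrl.close_job(): hands the job in; it is judged then, once.
The state is a dict: "time": time; "joint_positions": joint angles; "qd": joint speeds; "joint_torque": joint torques, N m; "position": TCP position; "tool_rot": TCP orientation; "ft_force": force on the tool from outside, world axes, zero at the start; "torque": the same for the moment, N m; "grip_width": opening from 0.0 (shut) to 1.0 (fully open); "grip_force": force on a finger pad.
Only numpy, scipy, OpenCV 4.12 (cv2) and the standard library are available. Lean on these libraries where they do the work, as an engineer would, in place of code of your own. Each camera call takes 0.05 s, during which the arm holds its last target. There are 200 camera calls.

## Working session

There is one attempt and no reset: what is moved stays moved. The work goes in short steps, Python scripts to look and compute and a tool call to move; the robot and the scene stay as the last step left them, time stands still between calls to the robot, and variables do not carry over. Pictures are saved under pics/ and viewed, at most 10 in all, crops included, and the job is handed in when it is done.

Besides the shell and the picture viewer there is one more tool, called after ">>>" by a JSON object that holds its "op" and its "data". step_arm: Moves the arm, as the interface text tells. Its arguments: {"type":"object","properties":{"commands":{"type":"array"},"gripper":{"type":"number"},"force":{"type":"number"}},"required":["commands"]}

```bash
mkdir -p pics; ls; python3 - <<'E'
from bench import ctrl
import cv2
for n in ["top","side"]:
    im=ctrl.get_image(n); cv2.imwrite(f"pics/{n}0.png",im[:,:,::-1]); 
    m=ctrl.camera_model(n); print(n,m)
s=ctrl.get_state(); print(s['time'],s['position'],s['tool_rot'],s['ft_force'])
print(ctrl.camera_model("wrist"))
E
```

```text
pics
top {'fx': 462.86636786964465, 'fy': 462.86636786964465, 'cx': 326.70894369464094, 'cy': 233.14216377885018, 'k1': -0.04353945013927153, 'R': array([[ 0.00140252, -0.99996717,  0.0079813 ],
       [-0.99513049, -0.00218226, -0.0985421 ],
       [ 0.09855628, -0.00780423, -0.99510088]]), 't': array([-0.04393043,  0.47535774,  1.27468671])}
side {'fx': 454.43879611585135, 'fy': 454.43879611585135, 'cx': 314.323733971632, 'cy': 238.67887376046582, 'k1': -0.10069772912591685, 'R': array([[ 0.68198223, -0.73130652, -0.00954002],
       [-0.42723546, -0.38776492, -0.81676694],
       [ 0.59360771,  0.56109637, -0.57688886]]), 't': array([-0.34848728,  0.28110579,  0.93480245])}
0.1 [0.24445416 0.60173247 0.21352861] [-6.02150268e-01 -3.08310920e+00  2.76955559e-03] [-0.52155885 -0.57917764 -0.13208216]
{'fx': 389.02463883644896, 'fy': 389.02463883644896, 'cx': 319.2759362853019, 'cy': 241.10720091385235, 'k1': -0.022888912074718527, 'T_tool_cam': array([[ 6.02576897e-04, -9.62864689e-01, -2.69983755e-01,
         7.52502100e-02],
       [ 9.99999752e-01,  6.78804808e-04, -1.88975937e-04,
        -1.25610064e-03],
       [ 3.65224528e-04, -2.69983574e-01,  9.62864859e-01,
        -1.70877800e-01],
       [ 0.00000000e+00,  0.00000000e+00,  0.00000000e+00,
         1.00000000e+00]])}
```

View pics/top0.png

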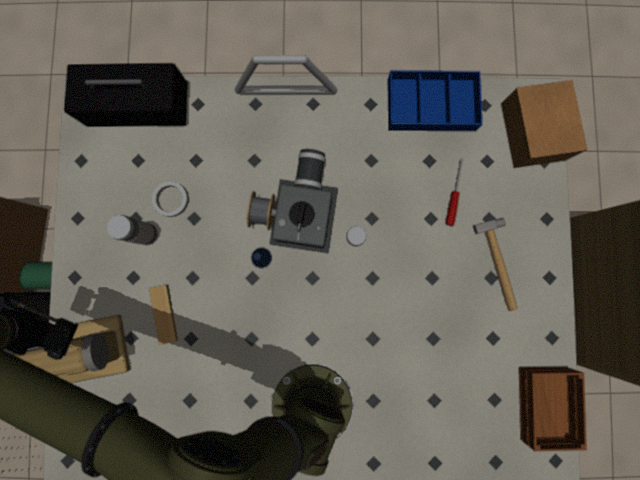

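The top view shows the winder near (302,213), the cone at (261,257) and the tin at (356,236). I'll enlarge the gearbox in it.

```bash
cat > h.py <<'E'
from bench import ctrl
import numpy as np, cv2
from scipy.spatial.transform import Rotation as Rn
def ray(n,u,v,st=None):
    m=ctrl.camera_model(n); p=np.array([(u-m['cx'])/m['fx'],(v-m['cy'])/m['fy']])
    q=p.copy()
    for _ in range(20): q=p/(1+m['k1']*(q@q))
    d=np.array([q[0],q[1],1])
    if n=='wrist':
        T=m['T_tool_cam']; R=Rn.from_rotvec(st['tool_rot']).as_matrix()
        return R@T[:3,3]+np.array(st['position']), R@T[:3,:3]@d
    return -m['R'].T@m['t'], m['R'].T@d
def at(n,u,v,z,st=None):
    o,d=ray(n,u,v,st); return o+d*(z-o[2])/d[2]
E
python3 - <<'E'
import cv2
im=cv2.imread("pics/top0.png"); cv2.imwrite("pics/topc.png",cv2.resize(im[140:270,235:375],None,fx=5.5,fy=4.6*5.5/4.6*0.83,interpolation=cv2.INTER_CUBIC) if 0 else cv2.resize(im[170:270,240:370],None,fx=6,fy=6,interpolation=cv2.INTER_CUBIC))
from h import *
print(at('top',302,213,.155),at('top',302,213,.1))
E
```

```text
[0.51350275 0.02054569 0.155     ] [0.52137039 0.02308044 0.1       ]
```

View pics/topc.png

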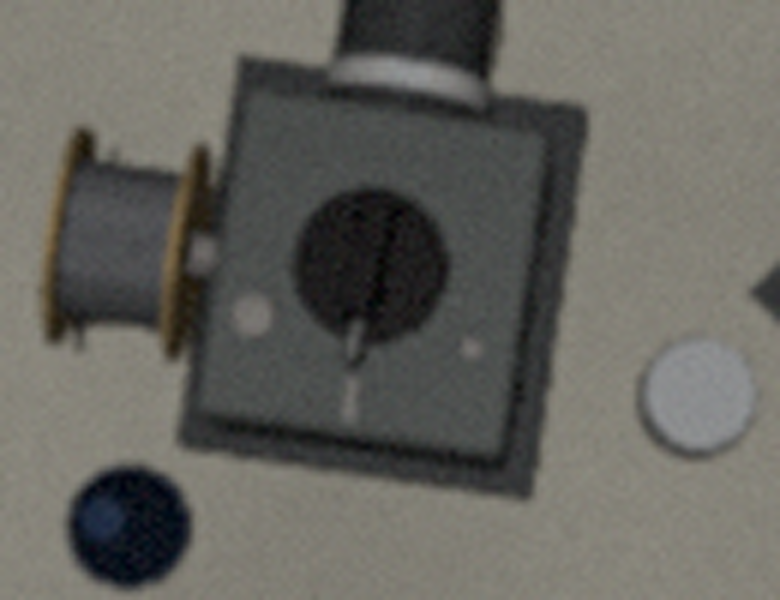

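In the crop, the skirt centre is at (371,265), the big disc (252,315), the small disc (470,347), the neutral bar (349,400) and the nose top about (354,345).

```bash
python3 - <<'E'
from h import *
f=lambda u,v,z: at('top',240+(u+.5)/6-.5,170+(v+.5)/6-.5,z)
A=f(371,265,.119);B=f(252,315,.104);S=f(470,347,.104);N=f(349,400,.103);P=f(354,352,.115)
print("axis",A)
for n,q in zip("BSNP",(B,S,N,P)):
    d=q-A; print(n,q,np.hypot(d[0],d[1]),np.degrees(np.arctan2(d[1],d[0])))
R=Rn.from_rotvec(ctrl.get_state()['tool_rot']).as_matrix(); print(R.round(3))
E
```

```text
axis [0.51667439 0.02371249 0.119     ]
B [0.49651004 0.07654502 0.104     ] 0.056549783388742926 110.89012527157152
S [ 0.48257915 -0.01927017  0.104     ] 0.05486341479535001 -128.42259587707807
N [0.45919643 0.03370233 0.103     ] 0.05833962913428666 170.14031308925192
P [0.47905202 0.03102808 0.115     ] 0.0383270259076595 168.996273189552
[[-0.927  0.376 -0.001]
 [ 0.376  0.927 -0.002]
 [-0.    -0.002 -1.   ]]
```

>>> {"op": "step_arm", "data": {"commands": [{"travel":[-0.03,-0.028,-0.03],"turn":[0,0,0]},{"travel":[-0.06,-0.055,-0.06],"turn":[0,0,0]},{"travel":[-0.095,-0.088,-0.07],"turn":[0,0,-3]},{"travel":[-0.13,-0.12,-0.07],"turn":[0,0,-6]},{"travel":[-0.165,-0.153,-0.07],"turn":[0,0,-12]}], "gripper": 1}}

```text
time: 0.6
position: [0.3406, 0.3966, 0.2848]
tool_rot: [0.271, 3.129, 0.001]
ft_force: [1.3, -0.0, -0.1]
grip_width: 0.997
grip_force: 0.0
```

```bash
cat > rel.py <<'E'
import sys; from h import *
# args: x y z yaxis_azimuth -> remaining travel in tool axes
s=ctrl.get_state(); R=Rn.from_rotvec(s['tool_rot']).as_matrix(); p=np.array(s['position'])
x,y,z,az=map(float,sys.argv[1:5]); a=np.degrees(np.arctan2(R[1,1],R[0,1]))
print(s['time'],'p',p.round(4),'yaz',a.round(2),'tilt',R[:,2].round(4),'travel',(R.T@(np.array([x,y,z])-p)).round(4),'turnz',(a-az).round(2),'F',np.array(s['ft_force']).round(2),'w',s['grip_width'],s['grip_force'],s['joint_positions'])
E
python3 rel.py .517 .024 .26 80
```

```text
0.6 p [0.3406 0.3966 0.2848] yaz 80.09 tilt [ 5.e-04  6.e-04 -1.e+00] travel [-0.2379 -0.3367  0.0247] turnz 0.09 F [ 1.29 -0.04 -0.11] w 0.9971555575604711 0.0 [-9.47993156e-01  2.39307938e-02  3.65883681e-02  1.65556664e+00
 -8.45282605e-04  1.46127586e+00  4.86487280e-01]
```

>>> {"op": "step_arm", "data": {"commands": [{"travel":[-0.026,-0.037,0],"turn":[0,0,0]},{"travel":[-0.053,-0.075,0],"turn":[0,0,0]},{"travel":[-0.079,-0.112,0],"turn":[0,0,0]},{"travel":[-0.106,-0.15,0],"turn":[0,0,0]},{"travel":[-0.132,-0.187,0],"turn":[0,0,0]}]}}

```text
time: 1.1
position: [0.4374, 0.1891, 0.2844]
tool_rot: [-0.277, -3.129, -0.0]
ft_force: [-0.4, 0.0, -0.6]
grip_width: 1.001
grip_force: 0.0
```

>>> {"op": "step_arm", "data": {"commands": [{"travel":[-0.026,-0.037,0.005],"turn":[0,0,0]},{"travel":[-0.053,-0.075,0.01],"turn":[0,0,0]},{"travel":[-0.079,-0.112,0.02],"turn":[0,0,0]},{"travel":[-0.105,-0.148,0.025],"turn":[0,0,0]},{"travel":[-0.106,-0.15,0.025],"turn":[0,0,0]}]}}

```text
time: 1.6
position: [0.5159, 0.0175, 0.2586]
tool_rot: [-0.293, -3.128, 0.006]
ft_force: [-0.1, -0.7, 0.8]
grip_width: 0.998
grip_force: 0.0
```

```bash
python3 rel.py .517 .024 .26 80; python3 - <<'E'
from h import *
import json
s=ctrl.get_state(); im=ctrl.get_image('wrist'); cv2.imwrite('pics/w1.png',im[:,:,::-1])
json.dump({k:list(map(float,s[k])) for k in('position','tool_rot')},open('w1.json','w'))
E
```

```text
1.6 p [0.5159 0.0175 0.2586] yaz 79.3 tilt [-7.0e-04 -3.6e-03 -1.0e+00] travel [ 0.0001  0.0066 -0.0014] turnz -0.7 F [-0.12 -0.66  0.77] w 0.997706003650249 0.0 [-5.63498630e-01  5.40648150e-03  4.80910400e-01  1.72656182e+00
  1.00084708e-03  1.41123310e+00  1.30130947e+00]
```

View pics/w1.png

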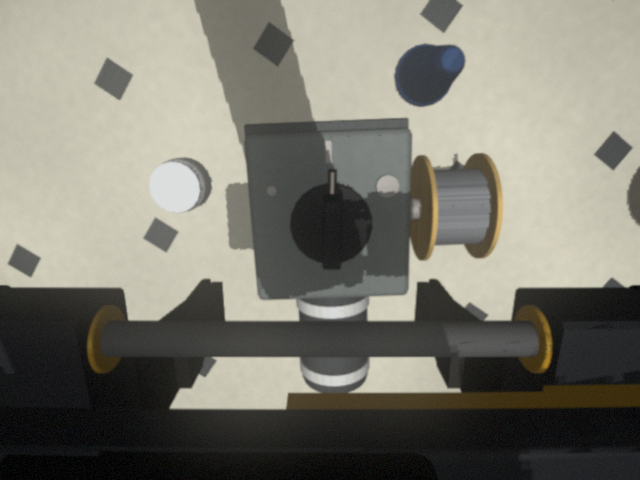

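The wrist picture shows the skirt centre at (331,223), the nose (333,178), the neutral bar (330,151), the big disc (388,186), the small disc (271,190), and the bar's top running from about (333,200) to (332,268).

```bash
python3 - <<'E'
from h import *
import json
s=json.load(open('w1.json'))
f=lambda u,v,z: at('wrist',u,v,z,s)
A=f(331,223,.119);B=f(388,186,.104);S=f(271,190,.104);N=f(330,151,.103);P=f(333,178,.115);b0=f(333,200,.155);b1=f(332,268,.155)
print("axis",A,'bartop',f(332.5,232,.155),'bar',b0,b1,np.degrees(np.arctan2(*(b0-b1)[1::-1])))
for n,q in zip("BSNP",(B,S,N,P)):
    d=q-A; print(n,q,np.hypot(d[0],d[1]),np.degrees(np.arctan2(d[1],d[0])))
im=cv2.imread('pics/w1.png'); cv2.imwrite('pics/w1c.png',cv2.resize(im[120:290,230:420],None,fx=3.5,fy=3.5,interpolation=cv2.INTER_CUBIC)[:600])
E
```

```text
axis [0.51361291 0.02612951 0.119     ] bartop [0.51208378 0.02659848 0.155     ] bar [0.48901357 0.03108794 0.155     ] [0.53933743 0.02134618 0.155     ] 169.04412515494855
B [0.49463491 0.07835172 0.104     ] 0.0555636952666833 109.97158451370723
S [ 0.47987021 -0.01855814  0.104     ] 0.055996038624468246 -127.05568372045313
N [0.45763148 0.03578659 0.103     ] 0.05680827713310542 170.21251578696976
P [0.47834954 0.03421295 0.115     ] 0.03617800239730388 167.08912350531247
```

View pics/w1c.png

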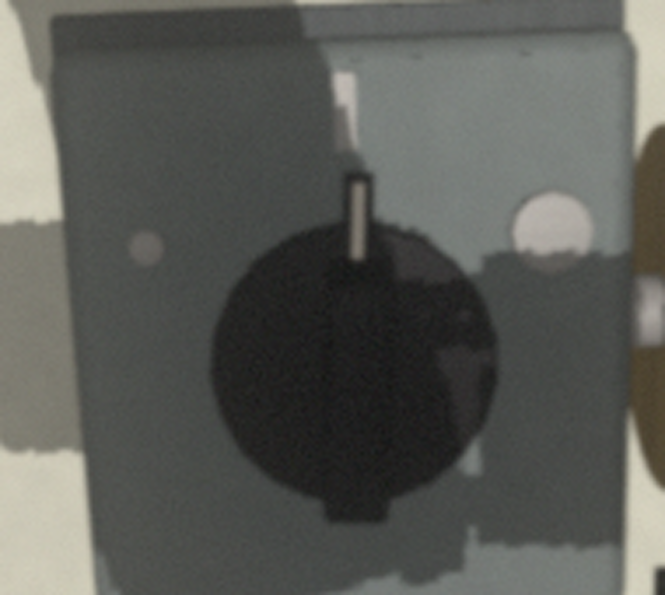

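>>> {"op": "step_arm", "data": {"commands": [{"travel":[0.002,0.007,0.03],"turn":[0,0,1.3]},{"travel":[0.002,0.007,0.06],"turn":[0,0,1.3]},{"travel":[0.002,0.007,0.09],"turn":[0,0,1.3]},{"travel":[0.002,0.007,0.11],"turn":[0,0,1.3]},{"travel":[0.002,0.007,0.11],"turn":[0,0,1.3]}], "gripper": 0.5}}

```text
time: 2.15
position: [0.5115, 0.0336, 0.1466]
tool_rot: [-0.308, -3.12, 0.002]
ft_force: [-0.9, 0.5, 0.5]
grip_width: 0.629
grip_force: 0.0
```

```bash
python3 rel.py .515 .025 .139 78
```

```text
2.15 p [0.5115 0.0336 0.1466] yaz 78.73 tilt [-6.3e-03 -8.0e-04 -1.0e+00] travel [-0.0051 -0.0077  0.0076] turnz 0.73 F [-0.93  0.46  0.55] w 0.6287656399258906 0.0 [-0.56437239  0.07765531  0.47019848  1.88745362 -0.03766254  1.19147282
  1.29278744]
```

>>> {"op": "step_arm", "data": {"commands": [{"travel":[-0.005,-0.008,0.005],"turn":[0,0,0.7]},{"travel":[-0.005,-0.008,0.007],"turn":[0,0,0.7]},{"travel":[-0.005,-0.008,0.007],"turn":[0,0,0.7]},{"travel":[-0.005,-0.008,0.007],"turn":[0,0,0.7]}], "gripper": 0.35}}

```text
time: 2.55
position: [0.5183, 0.0234, 0.1434]
tool_rot: [0.331, 3.123, 0.001]
ft_force: [-0.1, -0.7, 0.0]
grip_width: 0.362
grip_force: 0.0
```

```bash
python3 rel.py .515 .025 .139 78
```

```text
2.55 p [0.5183 0.0234 0.1434] yaz 77.89 tilt [ 1.4e-03  6.0e-04 -1.0e+00] travel [0.0035 0.0009 0.0044] turnz -0.11 F [-0.12 -0.72  0.03] w 0.3624102524591449 0.0 [-0.55129984  0.08846286  0.48167285  1.88424351 -0.04486773  1.17779644
  1.30534397]
```

>>> {"op": "step_arm", "data": {"commands": [{"travel":[0.002,0.001,0.004],"turn":[0,0,0]},{"travel":[0.002,0.001,0.004],"turn":[0,0,0]}], "gripper": 0.35}}

```text
time: 2.75
position: [0.5155, 0.0251, 0.1383]
tool_rot: [-0.33, -3.124, -0.0]
ft_force: [0.4, -0.2, 0.1]
grip_width: 0.353
grip_force: 0.0
```

```bash
python3 rel.py .515 .025 .139 78;  python3 - <<'E'
from h import *
im=ctrl.get_image('wrist'); cv2.imwrite('pics/w2.png',im[:,:,::-1])
E
python3 rel.py .515 .025 .139 78
```

```text
2.75 p [0.5155 0.0251 0.1383] yaz 77.92 tilt [-6.e-04  3.e-04 -1.e+00] travel [ 0.0004 -0.0002 -0.0007] turnz -0.08 F [ 0.36 -0.15  0.14] w 0.35256963165932487 0.0 [-0.55337827  0.08894717  0.47966284  1.89456788 -0.04495448  1.16900459
  1.30225463]
2.8 p [0.5156 0.025  0.1384] yaz 77.92 tilt [-4.e-04  2.e-04 -1.e+00] travel [ 0.0006 -0.0001 -0.0006] turnz -0.08 F [-1.07  0.21 -0.11] w 0.3508571223947541 0.0 [-0.55334459  0.08900651  0.47977535  1.89426902 -0.0448503   1.16903086
  1.30239599]
```

View pics/w2.png

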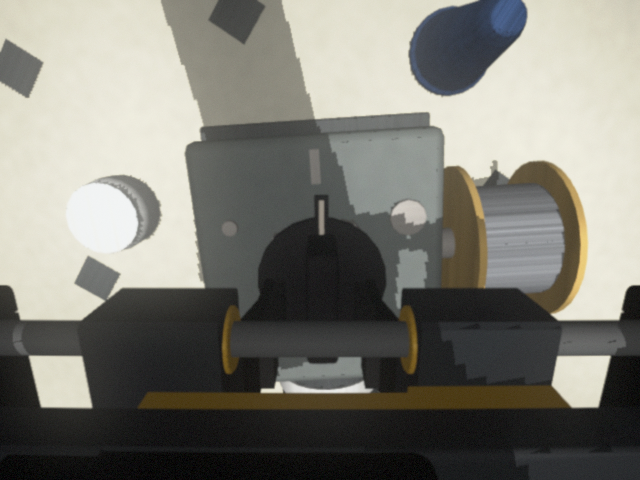

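The bar lies centred between the fingers, running (321,250) to (323,362). I'll close on it.

>>> {"op": "step_arm", "data": {"commands": [{"travel":[0,0,0],"turn":[0,0,0]},{"travel":[0,0,0],"turn":[0,0,0]},{"travel":[0,0,0],"turn":[0,0,0]},{"travel":[0,0,0],"turn":[0,0,0]},{"travel":[0,0,0],"turn":[0,0,0]}], "gripper": 0, "force": 35}}

```text
time: 3.3
position: [0.5162, 0.0257, 0.1387]
tool_rot: [0.33, 3.124, 0.002]
ft_force: [1.0, 2.9, 0.6]
grip_width: 0.151
grip_force: 35.0
```

```bash
python3 rel.py .515 .025 .139 78; python3 -c "
from bench import ctrl;print(ctrl.get_state()['torque'])"
```

```text
3.3 p [0.5162 0.0257 0.1387] yaz 77.94 tilt [ 7.0e-04  1.2e-03 -1.0e+00] travel [ 0.0011 -0.0009 -0.0003] turnz -0.06 F [1.04 2.89 0.62] w 0.1511809010229787 34.976919293403625 [-0.55349995  0.08913559  0.47938171  1.89338835 -0.04581896  1.16863924
  1.3024784 ]
[ 0.73850169 -0.2176498   0.00595367]
```

Gripped with little side force. I'll lift it 12 mm slowly.

>>> {"op": "step_arm", "data": {"commands": [{"travel":[0,0,-0.003],"turn":[0,0,0]},{"travel":[0,0,-0.006],"turn":[0,0,0]},{"travel":[0,0,-0.009],"turn":[0,0,0]},{"travel":[0,0,-0.012],"turn":[0,0,0]},{"travel":[0,0,-0.013],"turn":[0,0,0]}]}}

```text
time: 3.8
position: [0.5159, 0.0255, 0.1505]
tool_rot: [-0.33, -3.124, -0.001]
ft_force: [5.3, 4.1, -9.8]
grip_width: 0.154
grip_force: 35.0
```

>>> {"op": "step_arm", "data": {"commands": [{"travel":[0,0,0],"turn":[0,0,0]},{"travel":[0,0,0],"turn":[0,0,0]}]}}

```text
time: 4.0
position: [0.5159, 0.0255, 0.1503]
tool_rot: [-0.33, -3.124, -0.001]
ft_force: [4.2, 4.0, -9.6]
grip_width: 0.154
grip_force: 35.0
```

```bash
python3 rel.py .515 .025 .151 78; python3 -c "
from bench import ctrl;print(ctrl.get_state()['torque'])"
```

```text
4.0 p [0.5159 0.0255 0.1503] yaz 77.93 tilt [-1.e-04  5.e-04 -1.e+00] travel [ 0.0008 -0.0007 -0.0007] turnz -0.07 F [ 4.15  4.01 -9.55] w 0.15372350612172794 34.95688319206238 [-0.55572006  0.07785156  0.47909659  1.87980166 -0.03909345  1.19295957
  1.29675798]
[ 0.92638398 -1.03368764 -0.02446046]
```

>>> {"op": "step_arm", "data": {"commands": [{"travel":[0,0,0],"turn":[0,0,5]},{"travel":[0,0,0],"turn":[0,0,11]},{"travel":[0,0,0],"turn":[0,0,17]},{"travel":[0,0,0],"turn":[0,0,23]},{"travel":[0,0,0],"turn":[0,0,29]}]}}

```text
time: 4.5
position: [0.516, 0.0258, 0.1503]
tool_rot: [-1.108, -2.94, -0.001]
ft_force: [4.6, 3.7, -9.3]
grip_width: 0.158
grip_force: 35.0
```

```bash
python3 rel.py .515 .025 .151 20; python3 -c "
from bench import ctrl;print(ctrl.get_state()['torque'])"
```

```text
4.5 p [0.516  0.0258 0.1503] yaz 48.71 tilt [ 1.e-04  8.e-04 -1.e+00] travel [ 0.0002 -0.0013 -0.0007] turnz 28.71 F [ 4.6   3.68 -9.26] w 0.15815356071098394 34.958542585372925 [-0.57651243  0.07808902  0.50070401  1.88038672 -0.04112821  1.19280028
  0.78819673]
[ 0.99956303 -1.0171137   0.04622667]
```

>>> {"op": "step_arm", "data": {"commands": [{"travel":[0,0,0],"turn":[0,0,6]},{"travel":[0,0,0],"turn":[0,0,12]},{"travel":[0,0,0],"turn":[0,0,18]},{"travel":[0,0,0],"turn":[0,0,24]},{"travel":[0,0,0],"turn":[0,0,29]}]}}

```text
time: 5.0
position: [0.5162, 0.026, 0.1504]
tool_rot: [-1.808, -2.569, -0.002]
ft_force: [5.3, 4.8, -9.7]
grip_width: 0.157
grip_force: 35.0
```

>>> {"op": "step_arm", "data": {"commands": [{"travel":[0,0,0],"turn":[0,0,0]},{"travel":[0,0,0],"turn":[0,0,0]}]}}

```text
time: 5.2
position: [0.5161, 0.026, 0.1504]
tool_rot: [-1.803, -2.572, -0.002]
ft_force: [4.6, 5.3, -9.3]
grip_width: 0.156
grip_force: 35.0
```

```bash
python3 rel.py .515 .025 .151 20; python3 - <<'E'
from h import *
import json
s=ctrl.get_state(); im=ctrl.get_image('wrist'); cv2.imwrite('pics/w3.png',im[:,:,::-1])
json.dump({k:list(map(float,s[k])) for k in('position','tool_rot')},open('w3.json','w'))
E
```

```text
5.2 p [0.5161 0.026  0.1504] yaz 19.94 tilt [ 5.0e-04  1.1e-03 -1.0e+00] travel [-0.0006 -0.0014 -0.0006] turnz -0.06 F [ 4.56  5.26 -9.3 ] w 0.1558376543916335 34.96212065219879 [-0.59729183  0.07836688  0.52257926  1.88083303 -0.04317396  1.19252553
  0.28793015]
```

View pics/w3.png

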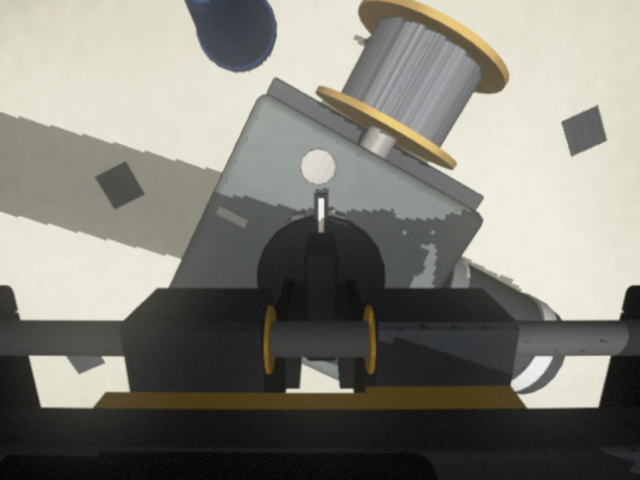

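The nose (321,212) points almost exactly at the big disc (318,166). Next I'll lower the knob gently until the ring starts to carry it.

>>> {"op": "step_arm", "data": {"commands": [{"travel":[0,0,0.001],"turn":[0,0,0]},{"travel":[0,0,0.002],"turn":[0,0,0]},{"travel":[0,0,0.003],"turn":[0,0,0]},{"travel":[0,0,0.0035],"turn":[0,0,0]},{"travel":[0,0,0.0035],"turn":[0,0,0]}]}}

```text
time: 5.75
position: [0.5162, 0.0261, 0.147]
tool_rot: [-1.803, -2.572, -0.002]
ft_force: [5.1, 5.8, -8.5]
grip_width: 0.155
grip_force: 35.0
```

>>> {"op": "step_arm", "data": {"commands": [{"travel":[0,0,0.0005],"turn":[0,0,0]},{"travel":[0,0,0.001],"turn":[0,0,0]},{"travel":[0,0,0.001],"turn":[0,0,0]}]}}

```text
time: 6.05
position: [0.5163, 0.026, 0.1465]
tool_rot: [-1.803, -2.572, -0.003]
ft_force: [3.7, 4.7, -5.9]
grip_width: 0.158
grip_force: 35.0
```

>>> {"op": "step_arm", "data": {"commands": [{"travel":[0,0,0.0003],"turn":[0,0,1]},{"travel":[0,0,0.0003],"turn":[0,0,2]},{"travel":[0,0,0.0003],"turn":[0,0,3]}]}}

```text
time: 6.35
position: [0.5164, 0.026, 0.1465]
tool_rot: [1.87, 2.524, 0.003]
ft_force: [3.2, 3.7, -4.7]
grip_width: 0.156
grip_force: 35.0
```

>>> {"op": "step_arm", "data": {"commands": [{"travel":[0,0,0],"turn":[0,0,1]},{"travel":[0,0,0],"turn":[0,0,2]},{"travel":[0,0,0],"turn":[0,0,2]}]}}

```text
time: 6.65
position: [0.5164, 0.026, 0.1465]
tool_rot: [1.914, 2.491, 0.003]
ft_force: [3.3, 5.5, -5.1]
grip_width: 0.153
grip_force: 35.0
```

>>> {"op": "step_arm", "data": {"commands": [{"travel":[0,0,0],"turn":[0,0,1]},{"travel":[0,0,0],"turn":[0,0,2]},{"travel":[0,0,0],"turn":[0,0,2]}]}}

```text
time: 6.95
position: [0.5164, 0.026, 0.1465]
tool_rot: [1.957, 2.457, 0.003]
ft_force: [2.3, 4.5, -4.4]
grip_width: 0.152
grip_force: 35.0
```

>>> {"op": "step_arm", "data": {"commands": [{"travel":[0,0,0],"turn":[0,0,1]},{"travel":[0,0,0],"turn":[0,0,2]},{"travel":[0,0,0],"turn":[0,0,2]}]}}

```text
time: 7.25
position: [0.5164, 0.026, 0.1465]
tool_rot: [2.0, 2.423, 0.003]
ft_force: [3.5, 5.0, -5.0]
grip_width: 0.155
grip_force: 35.0
```

>>> {"op": "step_arm", "data": {"commands": [{"travel":[0,0,0],"turn":[0,0,1]},{"travel":[0,0,0],"turn":[0,0,2]},{"travel":[0,0,0],"turn":[0,0,2]}]}}

```text
time: 7.55
position: [0.5164, 0.026, 0.1465]
tool_rot: [2.042, 2.388, 0.003]
ft_force: [2.5, 4.0, -4.1]
grip_width: 0.152
grip_force: 35.0
```

>>> {"op": "step_arm", "data": {"commands": [{"travel":[0,0,0],"turn":[0,0,1]},{"travel":[0,0,0],"turn":[0,0,2]},{"travel":[0,0,0],"turn":[0,0,2]}]}}

```text
time: 7.85
position: [0.5164, 0.026, 0.1465]
tool_rot: [-2.083, -2.352, -0.003]
ft_force: [3.3, 4.7, -3.9]
grip_width: 0.155
grip_force: 35.0
```

Nothing found on that side. I'll ease it up, go back past the disc and search the other side.

>>> {"op": "step_arm", "data": {"commands": [{"travel":[0,0,-0.002],"turn":[0,0,0]},{"travel":[0,0,-0.002],"turn":[0,0,-5]},{"travel":[0,0,-0.002],"turn":[0,0,-10]},{"travel":[0,0,-0.002],"turn":[0,0,-14]},{"travel":[0,0,-0.002],"turn":[0,0,-14]}]}}

```text
time: 8.35
position: [0.5162, 0.0261, 0.1477]
tool_rot: [-1.778, -2.59, -0.002]
ft_force: [4.2, 5.5, -9.4]
grip_width: 0.154
grip_force: 35.0
```

>>> {"op": "step_arm", "data": {"commands": [{"travel":[0,0,0.001],"turn":[0,0,0]},{"travel":[0,0,0.002],"turn":[0,0,0]},{"travel":[0,0,0.002],"turn":[0,0,0]}]}}

```text
time: 8.65
position: [0.5163, 0.026, 0.1464]
tool_rot: [-1.781, -2.588, -0.002]
ft_force: [2.8, 4.7, -5.1]
grip_width: 0.153
grip_force: 35.0
```

>>> {"op": "step_arm", "data": {"commands": [{"travel":[0,0,0],"turn":[0,0,-1]},{"travel":[0,0,0],"turn":[0,0,-2]},{"travel":[0,0,0],"turn":[0,0,-2]}]}}

```text
time: 8.95
position: [0.5163, 0.026, 0.1463]
tool_rot: [1.735, 2.619, 0.003]
ft_force: [4.0, 5.0, -6.8]
grip_width: 0.154
grip_force: 35.0
```

>>> {"op": "step_arm", "data": {"commands": [{"travel":[0,0,0],"turn":[0,0,-1]},{"travel":[0,0,0],"turn":[0,0,-2]},{"travel":[0,0,0],"turn":[0,0,-2]}]}}

```text
time: 9.25
position: [0.5162, 0.0261, 0.1458]
tool_rot: [-1.689, -2.649, -0.002]
ft_force: [4.7, 5.6, -8.6]
grip_width: 0.153
grip_force: 35.0
```

The ring's support went away (Fz −8.6, z 0.5 mm lower), so the notch is here. I'll go 1° further in and lower gently.

>>> {"op": "step_arm", "data": {"commands": [{"travel":[0,0,0.0003],"turn":[0,0,-1]},{"travel":[0,0,0.0006],"turn":[0,0,-1]},{"travel":[0,0,0.001],"turn":[0,0,-1]},{"travel":[0,0,0.001],"turn":[0,0,-1]}]}}

```text
time: 9.65
position: [0.5162, 0.026, 0.1448]
tool_rot: [-1.666, -2.663, -0.002]
ft_force: [3.4, 4.6, -9.1]
grip_width: 0.156
grip_force: 35.0
```

```bash
python3 rel.py .515 .025 .139 24; python3 -c "
from bench import ctrl;print(ctrl.get_state()['torque'])"
```

```text
9.65 p [0.5162 0.026  0.1448] yaz 25.95 tilt [ 6.0e-04  1.2e-03 -1.0e+00] travel [-0.0004 -0.0015  0.0058] turnz 1.95 F [ 3.43  4.59 -9.13] w 0.1563551930864974 34.9618273973465 [-0.59178932  0.08377882  0.51807343  1.88743202 -0.04602302  1.18100251
  0.39510491]
[ 1.05391382 -0.96971263 -0.0026476 ]
```

>>> {"op": "step_arm", "data": {"commands": [{"travel":[0,0,0.0005],"turn":[0,0,0]},{"travel":[0,0,0.001],"turn":[0,0,0]},{"travel":[0,0,0.0015],"turn":[0,0,0]},{"travel":[0,0,0.002],"turn":[0,0,0]},{"travel":[0,0,0.002],"turn":[0,0,0]}]}}

```text
time: 10.15
position: [0.5162, 0.0261, 0.1428]
tool_rot: [-1.666, -2.663, -0.002]
ft_force: [3.6, 5.9, -7.9]
grip_width: 0.153
grip_force: 35.0
```

>>> {"op": "step_arm", "data": {"commands": [{"travel":[0,0,0.0005],"turn":[0,0,0]},{"travel":[0,0,0.001],"turn":[0,0,0]},{"travel":[0,0,0.0015],"turn":[0,0,0]},{"travel":[0,0,0.002],"turn":[0,0,0]},{"travel":[0,0,0.002],"turn":[0,0,0]}]}}

```text
time: 10.65
position: [0.5162, 0.0261, 0.1409]
tool_rot: [-1.666, -2.663, -0.002]
ft_force: [3.4, 4.8, -7.8]
grip_width: 0.152
grip_force: 35.0
```

>>> {"op": "step_arm", "data": {"commands": [{"travel":[0,0,0.0005],"turn":[0,0,0]},{"travel":[0,0,0.001],"turn":[0,0,0]},{"travel":[0,0,0.001],"turn":[0,0,0]}]}}

```text
time: 10.95
position: [0.5163, 0.0261, 0.14]
tool_rot: [1.666, 2.663, 0.002]
ft_force: [4.3, 5.7, -7.3]
grip_width: 0.154
grip_force: 35.0
```

```bash
python3 rel.py .515 .025 .1385 24; python3 -c "
from bench import ctrl;print(ctrl.get_state()['torque'])"
```

```text
10.95 p [0.5163 0.0261 0.14  ] yaz 25.95 tilt [ 9.0e-04  1.3e-03 -1.0e+00] travel [-0.0004 -0.0016  0.0015] turnz 1.95 F [ 4.26  5.71 -7.26] w 0.15433733061229116 34.96297359466553 [-0.59088821  0.08859743  0.51821125  1.89305464 -0.04892992  1.17099857
  0.39753319]
[ 1.03587072 -0.969375   -0.02046536]
```

>>> {"op": "step_arm", "data": {"commands": [{"travel":[0,0,0.0005],"turn":[0,0,0]},{"travel":[0,0,0.001],"turn":[0,0,0]},{"travel":[0,0,0.001],"turn":[0,0,0]}]}}

```text
time: 11.25
position: [0.5162, 0.0261, 0.139]
tool_rot: [-1.666, -2.663, -0.002]
ft_force: [4.1, 5.2, -6.5]
grip_width: 0.153
grip_force: 35.0
```

>>> {"op": "step_arm", "data": {"commands": [{"travel":[0,0,0.0005],"turn":[0,0,0]},{"travel":[0,0,0.001],"turn":[0,0,0]},{"travel":[0,0,0.001],"turn":[0,0,0]}]}}

```text
time: 11.55
position: [0.5164, 0.0261, 0.1388]
tool_rot: [-1.666, -2.663, -0.003]
ft_force: [1.9, 4.4, -3.7]
grip_width: 0.153
grip_force: 35.0
```

Home at z 0.1388, against 0.1387 at the grasp, with the stop now carrying weight. I'll release gently and rise.

>>> {"op": "step_arm", "data": {"commands": [{"travel":[0,0,0],"turn":[0,0,0]},{"travel":[0,0,0],"turn":[0,0,0]}], "gripper": 0, "force": 5}}

```text
time: 11.75
position: [0.5165, 0.026, 0.1388]
tool_rot: [1.666, 2.663, 0.003]
ft_force: [2.7, 4.3, -2.6]
grip_width: 0.159
grip_force: 5.0
```

>>> {"op": "step_arm", "data": {"commands": [{"travel":[0,0,0],"turn":[0,0,0]},{"travel":[0,0,0],"turn":[0,0,0]},{"travel":[0,0,0],"turn":[0,0,0]},{"travel":[0,0,0],"turn":[0,0,0]}], "gripper": 0.5}}

```text
time: 12.15
position: [0.5158, 0.024, 0.1388]
tool_rot: [1.668, 2.662, -0.001]
ft_force: [-0.1, 0.2, 0.0]
grip_width: 0.435
grip_force: 0.0
```

>>> {"op": "step_arm", "data": {"commands": [{"travel":[0,0,-0.01],"turn":[0,0,0]},{"travel":[0,0,-0.03],"turn":[0,0,0]},{"travel":[0,0,-0.06],"turn":[0,0,0]},{"travel":[0,0,-0.09],"turn":[0,0,0]},{"travel":[0,0,-0.11],"turn":[0,0,0]}]}}

```text
time: 12.65
position: [0.5167, 0.0244, 0.2519]
tool_rot: [1.667, 2.66, 0.003]
ft_force: [0.4, -0.3, -1.4]
grip_width: 0.5
grip_force: 0.0
```

>>> {"op": "step_arm", "data": {"commands": [{"travel":[0,0,0],"turn":[0,0,0]},{"travel":[0,0,0],"turn":[0,0,0]}]}}

```text
time: 12.85
position: [0.516, 0.0245, 0.2491]
tool_rot: [1.667, 2.662, 0.001]
ft_force: [0.8, -0.5, -0.3]
grip_width: 0.501
grip_force: 0.0
```

```bash
python3 - <<'E'
from h import *
import json
s=ctrl.get_state(); im=ctrl.get_image('wrist'); cv2.imwrite('pics/w4.png',cv2.resize(im[100:320,220:440,::-1],None,fx=2.7,fy=2.7,interpolation=cv2.INTER_CUBIC))
json.dump({k:list(map(float,s[k])) for k in('position','tool_rot')},open('w4.json','w'))
E
```

```text
(no output)
```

View pics/w4.png

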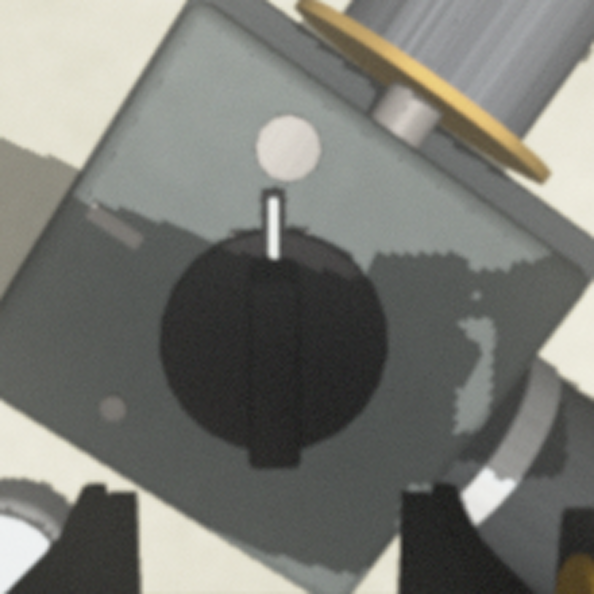

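In the picture the released knob has its nose end at (273,205), about 5° from the big disc at (288,147), and it sits low. The gripper is clear of it.

```bash
python3 -c "
from bench import ctrl;print(ctrl.close_job())"
```

```text
the job is handed in; nothing more can be done
None
```

The job is handed in: the knob sits fully home in the big disc's notch, about 5° to the neutral-mark side of the disc. It is released with the gripper clear above it, after about 13 s of robot time; no verdict was returned.

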